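# Index the glass faceting head to its hidden notch

### The arm

A 7-joint arm with a two-finger parallel gripper is mounted at the origin on the work surface. World frame = base frame: x ahead of the robot, y to its left, z up, the work surface at z = 0. Lengths are in m, angles in rad, forces in N, time in s.
With the tool pointing down it reaches from about 0.4 to 0.875 m from the base axis. Payload 6.5 kg.
Tool frame: the origin (TCP) lies on the front face of the gripper's body, between the roots of the fingers; the fingertips stand 64 mm ahead of it and the grasp point (between the pads) lies 45 mm ahead of it; z points along the fingers, y is the line along which they close (so a half turn about z gives the same grasp; the last joint's range is limited). The gripper opens to 88 mm and grips with 3 to 60 N. Pads are 18 mm wide; open, the fingers measure 123 mm over their backs; the gripper's body (75 mm by 187 mm) begins 45 mm behind the grasp point.
Start: joints at [-1.249, 0.536, -0.004, 1.538, 0.003, 1.067, -0.071], TCP at [0.246, 0.602, 0.303] pointing down, gripper open.
Joint ranges: [-2.7, 2.7], [-0.37, 2.16], [-1.27, 1.26], [0.24, 2.4], [-1.31, 4.45], [0.19, 1.91], [-2.76, 2.76]. Speed limits (rad/s): [2.39, 2.39, 3.14, 3.14, 3.14, 3.14, 3.14].

### API

Orientations are given as a unit quaternion [w, x, y, z].
In Python, from station import status, capture, calibration, env, finder gives the robot as it stands. The module is installed in compiled form; this text tells all that it offers.
- The arm moves only by the tool arm_command, never from a script. Its arguments are lists of equal length, an entry for each row: "dp": the shift along the world's x, y, z in mm, a list of three; "turn": the turn, a rotation vector about the world's x, y, z in degrees, a list of three. In form: {"dp": [[x, y, z], ...], "turn": [[ax, ay, az], ...]}. A call has 1 to 20 rows; each row is the pose to reach, as a shift and turn from the pose commanded when the call began; what a row does not reach only later rows make up. A row lasts 1/12 s, in which the tool goes at most 41.7 mm and 7.16 degrees, less where a joint would pass 70% of its speed; a pose out of reach is approached as far as the arm can. A call with a gripper value outside its range is refused whole. "fingers" is the closure, from -1 (fully open) to 1 (shut), set as the call begins (left out, the last holds). The fingers move at their own pace and stop on an object; "force" is the grip in N (left out, the last holds). Time passes only in rows, so rows that repeat a pose let the fingers close. It gives the time, the measured TCP pose, the force, the opening and the grip force at its end, in the units of the state.
- status.state(): the state, without advancing time (a new reading comes with each control period).
- capture(name): name is "scene" or "top"; returns the picture (400x640x3 uint8, red, green, blue); there is no depth.
- calibration(name): a dict with "fx", "fy", "cx", "cy" (pixels), "view" (4x4, takes a point from world to camera coordinates). Camera axes: x right, y up, looking along -z (the intrinsics and any distortion apply to the point x, -y, -z); pixel columns grow to the right and rows downward; lengths in m; the calibration is good to about 2 mm. A picture is of the moment at which its call begins. calibration takes no time and is no camera call.
- env.finish_job(): hands the job in; it is judged then, once.
Trained networks look in the newest picture that a camera, given by its name, has taken for a name from the list of things; names that differ only in an ending like _2 or _b are one class to them, and where a whole thing is asked for, a point or a joint stands for the part that bears it (a point fixed in the world has none). Each returns a list of dicts, best first, with "p" (0 to 1); they miss things now and then, are a little off and sometimes report something else, mostly with a low value. They report only what shows in the picture. A call takes as long as a camera call. They do not tell look-alikes from the thing itself.
- finder.masks_of(camera, thing): "pixels" (400x640 bool, what is visible of it) and "uv" ([column, row] in pixels, amid what is visible of it).
- finder.tip_of(camera, thing): "uv" ([column, row] in pixels: a listed point, or the origin of a listed thing).
The state is a dict: "clock": time; "q": joint angles; "qvel": joint speeds; "joint_torque": joint torques, N m; "tcp_pos": TCP position; "tcp_rot": TCP orientation; "force": force on the tool from outside, world axes, zero at the start; "moment": the same for the moment, N m; "finger_gap": finger opening in m; "grip_force": force on a finger pad.
Only numpy, scipy, OpenCV 4.12 (cv2) and the standard library are available. Lean on these libraries where they do the work, as an engineer would, in place of code of your own. Each camera call takes 0.05 s, during which the arm holds its last target. There are 200 camera calls.

### The job

Turn the black knob on the green index head clockwise (seen from above), a little at a time, until the resistance eases and the red-capped index pin drops into its hidden notch; then let go and leave the pin down. Do not turn the matching knob on the blue water control, and leave the glass block where it is.

Things in the scene. Friction and masses are not known exactly. Their poses are not given: they have to be found in the camera images.
- index_grip (a point): Grip point on the knob of the index head (fixed green box 165 x 110 mm, 46 mm high): on its vertical axis, 84 mm above the bench. A 72 mm metal disc (top at 55 mm) carries a black bar 52 mm long (x), 14 mm wide (y), 62 to 102 mm above the bench; grip its width. Turns with the knob. Drag 0.05 N m. The unmarked notch is 25 to 82 degrees clockwise from the start.
- index_pin (a joint): Drop of the index pin, m: about 0 up, 0.0105 down in the notch. Yellow stem, 22 mm red cap (top at 86 mm, down 75), on the green box 82 mm from the knob axis. Sprung; pressing it does nothing. Within 10 degrees of the notch it sinks and pulls the knob to the centre (0.1 N m), resists going on (0.2 to 0.3 N m) and stays when let go; 13 degrees past, it is up again: turn back.
- water_pointer (a point): Striped end of the black bar on the knob of the blue water control, the knob to leave alone: 22 mm from its axis, 84 mm above the bench; it swings with that knob. The control is a fixed blue box 130 x 110 mm, 46 mm high, with a brass spout and no pin; its knob is the same shape and size as the index head's.
- glass_block: Loose cube of pale frosted glass, 60 mm, 0.5 kg, standing on the bench beyond the two boxes; origin at the centre of its underside.
Not all that is in view belongs to the job. Of the things shaped like the part that bears index_grip, the green one is meant.

How it is judged:
By the outcome, as a careful person would: the job done as asked, in the order asked, and still so for the second after the job is handed in, with the robot touching nothing.
It also fails if it takes over 42 s, if anything falls off the work surface, if the arm or the gripper's body presses on something with over 40 N, if the wrist force passes 120 N, or if a joint passes its speed limit or range.

## Working session

There is one attempt and no reset: what is moved stays moved. The work goes in short steps, Python scripts to look and compute and a tool call to move; the robot and the scene stay as the last step left them, time stands still between calls to the robot, and variables do not carry over. Pictures are saved under pics/ and viewed, at most 10 in all, crops included, and the job is handed in when it is done.

Besides the shell and the picture viewer there is one more tool, called after "Emit:" as name(argument=value, ...) on one line, values as JSON. arm_command: Moves the arm, as the interface text tells. Its arguments: {"type":"object","properties":{"dp":{"type":"array"},"turn":{"type":"array"},"fingers":{"type":"number"},"force":{"type":"number"}},"required":["dp","turn"]}

```bash
mkdir -p pics; cat > h.py <<'E'
import numpy as np, cv2
from station import status, capture, calibration, env, finder
def proj(name,P):
    c=calibration(name); v=np.array(c["view"])@np.append(P,1); x,y,z=v[0],-v[1],-v[2]
    return np.array([c["fx"]*x/z+c["cx"], c["fy"]*y/z+c["cy"]])
def ray(name,uv):
    c=calibration(name); V=np.array(c["view"]); R=V[:3,:3]; t=V[:3,3]
    d=np.array([(uv[0]-c["cx"])/c["fx"], -(uv[1]-c["cy"])/c["fy"], -1.])
    return -R.T@t, R.T@d/np.linalg.norm(d)
def atz(name,uv,z):
    o,d=ray(name,uv); return o+d*(z-o[2])/d[2]
def tri(a,uva,b,uvb):
    o1,d1=ray(a,uva);o2,d2=ray(b,uvb)
    A=np.stack([d1,-d2],1); s=np.linalg.lstsq(A,o2-o1,rcond=None)[0]
    p,q=o1+s[0]*d1,o2+s[1]*d2
    return (p+q)/2, np.linalg.norm(p-q)
E
python3 - <<'E'
from h import *
np.set_printoptions(precision=4,suppress=True)
for n in("scene","top"):
    im=capture(n); cv2.imwrite(f"pics/{n}0.png",im[:,:,::-1]); print(n,calibration(n))
    for t in("index_grip","index_pin","water_pointer","glass_block"):
        for f in(finder.tip_of,finder.masks_of):
            print(t,f.__name__,[(np.round(r["uv"],1),round(r["p"],2)) for r in f(n,t)][:4])
print(status.state())
E
```

```text
scene {'fx': 457.0450181103673, 'fy': 457.0450181103673, 'cx': 318.7203866679546, 'cy': 202.69895276456757, 'view': array([[-0.0309,  0.9995, -0.0107, -0.0528],
       [-0.7456, -0.016 ,  0.6662,  0.3289],
       [ 0.6657,  0.0286,  0.7457, -1.6264],
       [ 0.    ,  0.    ,  0.    ,  1.    ]])}
index_grip call [(array([343.7, 200.9]), 0.85), (array([444.9, 261.5]), 0.85), (array([370.3, 138.1]), 0.56)]
index_grip call [(array([343.7, 208.3]), 0.95), (array([372.1, 144.6]), 0.74), (array([442.5, 270.2]), 0.72)]Traceback (most recent call last):
  File "<stdin>", line 7, in <module>
ValueError: it knows: glass_block, index_grip, water_pointer
```

View pics/scene0.png

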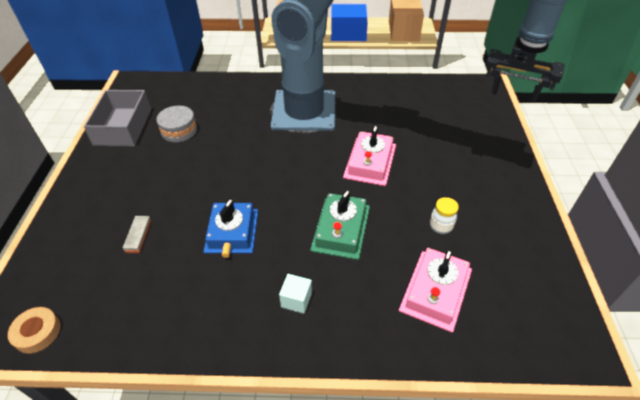

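The scene view shows the green head with its knob at about (343,205) and pin at (337,227). The blue control is at (228,212), the glass block at (296,293), and there are two pink look-alikes at (372,144) and (443,270).

```bash
python3 - <<'E'
from h import *
np.set_printoptions(precision=4,suppress=True)
im=capture("top"); cv2.imwrite("pics/top0.png",im[:,:,::-1]); print(calibration("top"))
for t in("index_grip","water_pointer","glass_block"):
    for f,k in((finder.tip_of,'t'),(finder.masks_of,'m')):
        print(t,k,[(np.round(r["uv"],1),round(r["p"],2)) for r in f("top",t)][:4])
s=status.state();print(s["clock"],s["tcp_pos"],s["tcp_rot"],s["finger_gap"])
E
```

```text
{'fx': 376.3232528629327, 'fy': 376.3232528629327, 'cx': 323.2799956576542, 'cy': 207.26753683769985, 'view': array([[-0.0072, -1.    , -0.006 ,  0.0892],
       [ 0.9881, -0.008 ,  0.1535, -0.4904],
       [-0.1535, -0.0048,  0.9881, -1.0066],
       [ 0.    ,  0.    ,  0.    ,  1.    ]])}
index_grip t [(array([216.4, 127.9]), 0.88), (array([268.8, 302.5]), 0.81), (array([304.2, 195.4]), 0.56)]
index_grip m [(array([304.7, 198.3]), 0.68), (array([271.7, 303.1]), 0.64), (array([219.8, 132.9]), 0.64), (array([314.6, 171.5]), 0.22)]
water_pointer t [(array([415., 187.]), 0.87)]
water_pointer m [(array([415.4, 184.3]), 0.76)]
glass_block t [(array([347.6, 121. ]), 0.6)]
glass_block m [(array([348.4, 118. ]), 0.89)]
0.5 [0.2458 0.6017 0.3027] [-0.      0.1927  0.9813 -0.0001] 0.08826961624682635
```

View pics/top0.png

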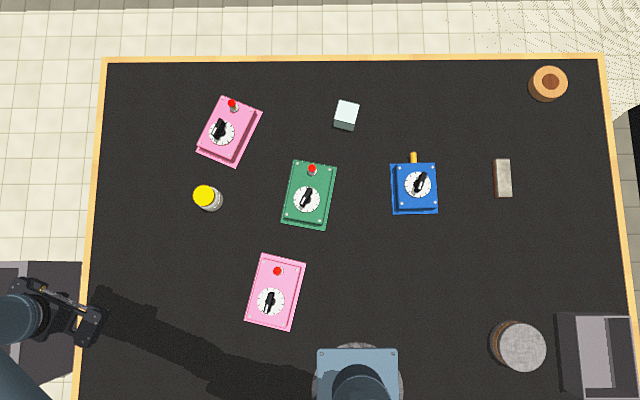

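The top view shows the green knob at about (305,198), its pin cap at (312,169), the blue knob at (417,185) and the glass block at (347,115). Next I triangulate and look closer at the bar.

```bash
python3 - <<'E'
from h import *
np.set_printoptions(precision=4,suppress=True)
print("grip",tri("scene",[343.7,200.9],"top",[304.2,195.4]), atz("top",[304.2,195.4],.084))
print("rough pin",tri("scene",[337,227],"top",[312,169]))
im=cv2.imread("pics/top0.png"); im2=cv2.imread("pics/scene0.png")
# red cap centroid
for n,i,(u0,u1,v0,v1) in (("top",im,(300,325,158,182)),("scene",im2,(325,350,215,240))):
    c=i[v0:v1,u0:u1].astype(int); m=(c[:,:,2]>150)&(c[:,:,1]<90)&(c[:,:,0]<90); r,q=np.nonzero(m); print(n,q.mean()+u0,r.mean()+v0,m.sum())
a=cv2.resize(im[150:235,275:345],None,fx=5,fy=5,interpolation=cv2.INTER_CUBIC)
b=cv2.resize(im2[180:265,305:375],None,fx=5,fy=5,interpolation=cv2.INTER_CUBIC)
cv2.imwrite("pics/z0.png",np.hstack([a,b]))
# dark bar in top view: PCA
c=im[175:225,283:330].astype(int); m=((c.max(2)<60)).astype(np.uint8)
n,l,st,ce=cv2.connectedComponentsWithStats(m)
for k in range(1,n):
    if 20<st[k,4]<400:
        r,q=np.nonzero(l==k); P=np.array([atz("top",[x+283,y+175],.102)[:2] for x,y in zip(q,r)])
        w,v=np.linalg.eigh(np.cov(P.T)); print(st[k],P.mean(0),np.degrees(np.arctan2(v[1,1],v[0,1])),np.sqrt(w))
E
```

```text
grip (array([0.5148, 0.1357, 0.0928]), np.float64(0.0005980802989594066)) [0.5164 0.1359 0.084 ]
rough pin (array([0.5906, 0.117 , 0.0764]), np.float64(0.003729819207661833))
top 311.5 167.65217391304347 46
scene 337.04761904761904 225.83333333333334 42
[ 0  0  6 22 63] [0.5425 0.1856] 171.92585054411984 [0.0032 0.016 ]
[17 13 12 19 84] [0.5081 0.1296] 157.16063769860526 [0.0057 0.0147]
[44 34  3 15 23] [0.4542 0.0723] 173.7087364055654 [0.0016 0.0116]
```

View pics/z0.png

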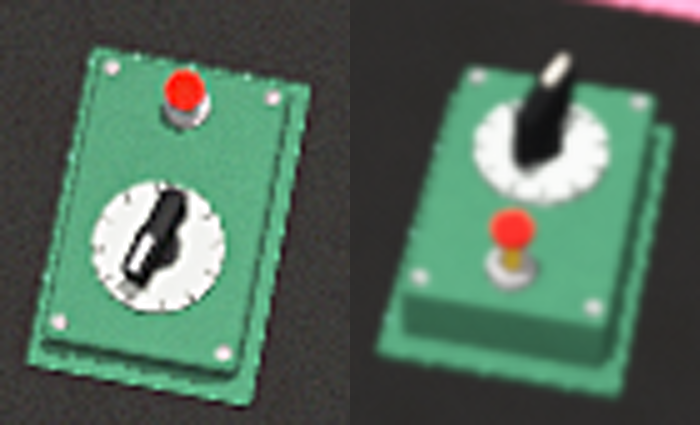

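```bash
python3 - <<'E'
from h import *
np.set_printoptions(precision=4,suppress=True)
out={}
for n,(u0,u1,v0,v1) in (("top",(285,330,180,220)),("scene",(322,366,190,224))):
    i=cv2.imread(f"pics/{n}0.png")[v0:v1,u0:u1].astype(int)
    g=(i[:,:,1]-i[:,:,2])>35   # green
    m=((i.min(2)>150)).astype(np.uint8)
    k,l,st,ce=cv2.connectedComponentsWithStats(m); b=1+np.argmax(st[1:,4]); r,q=np.nonzero(l==b)
    h=cv2.convexHull(np.stack([q+u0,r+v0],1).astype(np.float32)); e=cv2.fitEllipse(h); print(n,e,st[b]); out[n]=e[0]
print(tri("scene",out["scene"],"top",out["top"]),atz("top",out["top"],.055),atz("scene",out["scene"],.055))
print("pin",tri("scene",[337.05,225.83],"top",[311.5,167.65]))
a,b=atz("top",[309.4,188.4],.102),atz("top",[302,207],.102);print(a,b,np.degrees(np.arctan2(*(a-b)[1::-1])),(a+b)/2)
E
```

```text
top ((306.085693359375, 198.8181610107422), (25.746742248535156, 26.426559448242188), 80.6842269897461) [  8   6  27  26 382]
scene ((342.7937316894531, 209.4574737548828), (21.175745010375977, 26.9686336517334), 91.123779296875) [  8  10  27  21 317]
(array([0.5123, 0.1335, 0.0552]), np.float64(0.002344000268161344)) [0.5123 0.1323 0.055 ] [0.512  0.1347 0.055 ]
pin (array([0.5925, 0.1176, 0.0835]), np.float64(0.002639120303644158))
[0.5316 0.1212 0.102 ] [0.4823 0.1406 0.102 ] -21.451154716621424 [0.507  0.1309 0.102 ]
```

Emit:
arm_command(dp=[[30,-40,0],[60,-80,0],[90,-120,0],[120,-160,0],[145,-195,0],[170,-230,0],[190,-265,0],[210,-300,0],[225,-330,0],[240,-360,0],[250,-390,0],[250,-390,0]], turn=[[0,0,0],[0,0,0],[0,0,0],[0,0,0],[0,0,0],[0,0,0],[0,0,0],[0,0,0],[0,0,0],[0,0,0],[0,0,0],[0,0,0]], fingers=-0.1, force=20)

```text
clock: 1.5
tcp_pos: [0.4989, 0.2035, 0.3031]
tcp_rot: [0.001, 0.198, 0.98, -0.002]
force: [-0.1, -0.8, -0.5]
finger_gap: 0.0485
grip_force: 0.0
```

Axis is at (0.512, 0.1335), with the disc at 55 mm and the pin 82 mm away, both as they should be. The bar is at -21.5°, so the tool's y axis is already across it.

Emit:
arm_command(dp=[[5,-25,0],[10,-50,-10],[16,-78,-30],[16,-78,-60],[16,-78,-85],[16,-78,-85],[16,-78,-85]], turn=[[0,0,0],[0,0,0],[0,0,0],[0,0,0],[0,0,0],[0,0,0],[0,0,0]])

```text
clock: 2.08
tcp_pos: [0.5112, 0.1338, 0.2173]
tcp_rot: [-0.001, 0.193, 0.981, -0.001]
force: [0.0, 0.8, 0.6]
finger_gap: 0.0486
grip_force: 0.0
```

```bash
python3 - <<'E'
from h import *
s=status.state();print(s["clock"],s["tcp_pos"],s["tcp_rot"],s["q"],s["force"])
for n,(u,v) in(("scene",(345,190)),("top",(306,190))):
    im=capture(n); c=im[v-50:v+60,u-60:u+60,::-1]; cv2.imwrite(f"pics/{n}1.png",c)
a=np.hstack([cv2.imread("pics/scene1.png"),cv2.imread("pics/top1.png")]); cv2.imwrite("pics/b1.png",cv2.resize(a,None,fx=3.2,fy=3.2,interpolation=cv2.INTER_CUBIC))
E
```

```text
2.0833 [0.51122317 0.1338215  0.21729842] [-1.00613509e-03  1.92548382e-01  9.81286800e-01 -5.69563897e-04] [-0.44932746  0.44923206  0.13682792  1.9357527  -0.08570545  0.7644237
  0.91941889] [0.04981698 0.82030592 0.6115129 ]
```

View pics/b1.png

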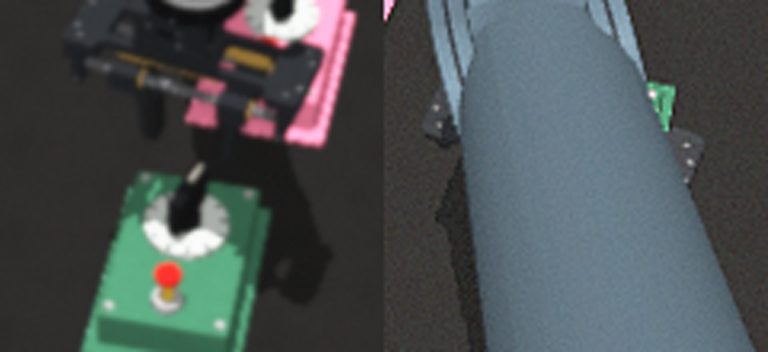

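The open gripper sits squarely above the green knob and the red cap stays visible to the scene camera, at about (168,272) in this crop. Descending and gripping.

Emit:
arm_command(dp=[[0,0,-30],[0,0,-60],[0,0,-80],[0,0,-88],[0,0,-88]], turn=[[0,0,0],[0,0,0],[0,0,0],[0,0,0],[0,0,0]])

```text
clock: 2.6
tcp_pos: [0.5117, 0.1341, 0.1295]
tcp_rot: [-0.0, 0.192, 0.981, -0.0]
force: [0.2, -0.7, 0.5]
finger_gap: 0.0482
grip_force: 0.0
```

Emit:
arm_command(dp=[[0,0,0],[0,0,0],[0,0,0],[0,0,0],[0,0,0]], turn=[[0,0,0],[0,0,0],[0,0,0],[0,0,0],[0,0,0]], fingers=1, force=20)

```text
clock: 3.02
tcp_pos: [0.5122, 0.1339, 0.1305]
tcp_rot: [0.001, 0.193, 0.981, 0.0]
force: [0.1, -0.3, 0.4]
finger_gap: 0.0172
grip_force: 0.0
```

```bash
cat > pin.py <<'E'
from h import *
from scipy.spatial.transform import Rotation as Ro
s=status.state(); im=capture("scene")[:,:,::-1]; u0,u1,v0,v1=322,352,212,245
c=im[v0:v1,u0:u1].astype(int); m=(c[:,:,2]>120)&(c[:,:,1]<90)&(c[:,:,0]<90); r,q=np.nonzero(m)
R=Ro.from_quat(s["tcp_rot"],scalar_first=True).as_matrix()
print("t",round(s["clock"],2),"pin v",round(r.mean()+v0,2),"u",round(q.mean()+u0,2),m.sum(),"yaw",round(np.degrees(np.arctan2(R[1,1],R[0,1])),1),"F",np.round(s["force"],1),"M",np.round(s["moment"],3),"gap",round(s["finger_gap"],4),"grip",round(s["grip_force"],1),"p",np.round(s["tcp_pos"],4))
E
cat >> pin.py <<'E'
P=np.array([.5925,.1176]); print("v predicted up/down", [np.round(proj("scene",[*P,z])[1],2) for z in(.0835,.073)])
E
python3 pin.py
```

```text
t 3.02 pin v 225.76 u 337.0 41 yaw 67.8 F [ 0.1 -0.3  0.4] M [ 0.01  -0.05  -0.021] gap 0.0172 grip 0.0 p [0.5122 0.1339 0.1305]
v predicted up/down [np.float64(225.85), np.float64(228.42)]
```

Emit:
arm_command(dp=[[0,0,0],[0,0,0],[0,0,0]], turn=[[0,0,0],[0,0,0],[0,0,0]])

```text
clock: 3.32
tcp_pos: [0.5123, 0.1333, 0.1305]
tcp_rot: [0.001, 0.193, 0.981, 0.0]
force: [-0.5, -1.1, 6.4]
finger_gap: 0.0145
grip_force: 19.9
```

```bash
python3 pin.py
```

```text
t 3.32 pin v 225.76 u 337.0 41 yaw 67.7 F [-0.5 -1.1  6.4] M [-0.372  0.181  0.004] gap 0.0145 grip 19.9 p [0.5123 0.1333 0.1305]
v predicted up/down [np.float64(225.85), np.float64(228.42)]
```

Gripped: gap 14.5 mm. Turning clockwise.

Emit:
arm_command(dp=[[0,0,0],[0,0,0],[0,0,0],[0,0,0],[0,0,0],[0,0,0]], turn=[[0,0,-3],[0,0,-6],[0,0,-9],[0,0,-12],[0,0,-14],[0,0,-14]])

```text
clock: 3.87
tcp_pos: [0.5122, 0.1327, 0.1304]
tcp_rot: [0.0, 0.312, 0.95, -0.0]
force: [-1.9, -2.8, 7.5]
finger_gap: 0.0137
grip_force: 20.5
```

```bash
python3 pin.py
```

```text
t 3.87 pin v 225.76 u 337.0 41 yaw 53.6 F [-1.9 -2.8  7.5] M [-0.76   0.304 -0.042] gap 0.0137 grip 20.5 p [0.5122 0.1327 0.1304]
v predicted up/down [np.float64(225.85), np.float64(228.42)]
```

Emit:
arm_command(dp=[[0,0,0],[0,0,0],[0,0,0],[0,0,0]], turn=[[0,0,-2],[0,0,-4],[0,0,-5],[0,0,-5]])

```text
clock: 4.25
tcp_pos: [0.5121, 0.1325, 0.1304]
tcp_rot: [0.0, 0.353, 0.936, -0.0]
force: [-1.6, -4.0, 8.1]
finger_gap: 0.0135
grip_force: 20.4
```

```bash
python3 pin.py
```

```text
t 4.25 pin v 225.76 u 337.0 41 yaw 48.7 F [-1.6 -4.   8.1] M [-0.894  0.399  0.054] gap 0.0135 grip 20.4 p [0.5121 0.1325 0.1304]
v predicted up/down [np.float64(225.85), np.float64(228.42)]
```

Emit:
arm_command(dp=[[0,0,0],[0,0,0],[0,0,0],[0,0,0]], turn=[[0,0,-2],[0,0,-4],[0,0,-5],[0,0,-5]])

```text
clock: 4.63
tcp_pos: [0.512, 0.1324, 0.1305]
tcp_rot: [0.0, 0.393, 0.919, -0.001]
force: [-2.0, -4.5, 9.0]
finger_gap: 0.0138
grip_force: 20.4
```

```bash
python3 pin.py
```

```text
t 4.63 pin v 225.76 u 337.0 41 yaw 43.7 F [-2.  -4.5  9. ] M [-1.006e+00  4.410e-01 -1.000e-03] gap 0.0138 grip 20.4 p [0.512  0.1324 0.1305]
v predicted up/down [np.float64(225.85), np.float64(228.42)]
```

Emit:
arm_command(dp=[[0,0,0],[0,0,0],[0,0,0],[0,0,0]], turn=[[0,0,-2],[0,0,-4],[0,0,-5],[0,0,-5]])

```text
clock: 5.02
tcp_pos: [0.5117, 0.1322, 0.1304]
tcp_rot: [0.0, 0.433, 0.901, -0.001]
force: [-2.6, -4.8, 9.3]
finger_gap: 0.0134
grip_force: 20.4
```

```bash
python3 pin.py
```

```text
t 5.02 pin v 225.76 u 337.0 41 yaw 38.7 F [-2.6 -4.8  9.3] M [-1.053  0.635  0.025] gap 0.0134 grip 20.4 p [0.5117 0.1322 0.1304]
v predicted up/down [np.float64(225.85), np.float64(228.42)]
```

Emit:
arm_command(dp=[[0,0,0],[0,0,0],[0,0,0],[0,0,0]], turn=[[0,0,-2],[0,0,-4],[0,0,-5],[0,0,-5]])

```text
clock: 5.4
tcp_pos: [0.5116, 0.1321, 0.1304]
tcp_rot: [0.0, 0.472, 0.882, -0.001]
force: [-3.6, -5.6, 10.5]
finger_gap: 0.0139
grip_force: 20.5
```

```bash
python3 pin.py
```

```text
t 5.4 pin v 225.76 u 337.0 41 yaw 33.7 F [-3.6 -5.6 10.5] M [-1.089  0.77   0.003] gap 0.0139 grip 20.5 p [0.5116 0.1321 0.1304]
v predicted up/down [np.float64(225.85), np.float64(228.42)]
```

Emit:
arm_command(dp=[[0,0,0],[0,0,0],[0,0,0],[0,0,0]], turn=[[0,0,-2],[0,0,-4],[0,0,-5],[0,0,-5]])

```text
clock: 5.78
tcp_pos: [0.5114, 0.1319, 0.1304]
tcp_rot: [-0.0, 0.51, 0.86, -0.001]
force: [-4.4, -5.1, 11.0]
finger_gap: 0.0139
grip_force: 20.8
```

```bash
python3 pin.py
```

```text
t 5.78 pin v 226.59 u 337.0 39 yaw 28.6 F [-4.4 -5.1 11. ] M [-1.138  0.921 -0.068] gap 0.0139 grip 20.8 p [0.5114 0.1319 0.1304]
v predicted up/down [np.float64(225.85), np.float64(228.42)]
```

The pin has begun to sink. Smaller steps from here.

Emit:
arm_command(dp=[[0,0,0],[0,0,0],[0,0,0]], turn=[[0,0,-1.5],[0,0,-3],[0,0,-3]])

```text
clock: 6.08
tcp_pos: [0.5113, 0.1319, 0.1304]
tcp_rot: [-0.0, 0.533, 0.846, -0.001]
force: [-4.3, -5.2, 11.4]
finger_gap: 0.0139
grip_force: 20.9
```

```bash
python3 pin.py
```

```text
t 6.08 pin v 227.24 u 337.0 41 yaw 25.6 F [-4.3 -5.2 11.4] M [-1.211  1.018 -0.065] gap 0.0139 grip 20.9 p [0.5113 0.1319 0.1304]
v predicted up/down [np.float64(225.85), np.float64(228.42)]
```

Emit:
arm_command(dp=[[0,0,0],[0,0,0],[0,0,0]], turn=[[0,0,-1],[0,0,-2],[0,0,-2]])

```text
clock: 6.38
tcp_pos: [0.5112, 0.1318, 0.1304]
tcp_rot: [-0.0, 0.547, 0.837, -0.001]
force: [-4.9, -5.3, 12.8]
finger_gap: 0.0137
grip_force: 20.9
```

```bash
python3 pin.py
```

```text
t 6.38 pin v 227.76 u 337.0 41 yaw 23.6 F [-4.9 -5.3 12.8] M [-1.226  1.013 -0.087] gap 0.0137 grip 20.9 p [0.5112 0.1318 0.1304]
v predicted up/down [np.float64(225.85), np.float64(228.42)]
```

Emit:
arm_command(dp=[[0,0,0],[0,0,0],[0,0,0]], turn=[[0,0,-1],[0,0,-2],[0,0,-2]])

```text
clock: 6.68
tcp_pos: [0.5111, 0.1318, 0.1304]
tcp_rot: [-0.0, 0.562, 0.827, -0.001]
force: [-5.1, -5.7, 12.6]
finger_gap: 0.0137
grip_force: 20.9
```

```bash
python3 pin.py
```

```text
t 6.68 pin v 228.02 u 337.12 41 yaw 21.6 F [-5.1 -5.7 12.6] M [-1.273  1.101 -0.056] gap 0.0137 grip 20.9 p [0.5111 0.1318 0.1304]
v predicted up/down [np.float64(225.85), np.float64(228.42)]
```

Emit:
arm_command(dp=[[0,0,0],[0,0,0],[0,0,0]], turn=[[0,0,-1],[0,0,-1.5],[0,0,-1.5]])

```text
clock: 6.98
tcp_pos: [0.511, 0.1318, 0.1304]
tcp_rot: [-0.0, 0.572, 0.82, -0.001]
force: [-4.7, -5.6, 12.1]
finger_gap: 0.0141
grip_force: 20.6
```

```bash
python3 pin.py
```

```text
t 6.98 pin v 228.28 u 337.05 39 yaw 20.2 F [-4.7 -5.6 12.1] M [-1.238  1.131  0.048] gap 0.0141 grip 20.6 p [0.511  0.1318 0.1304]
v predicted up/down [np.float64(225.85), np.float64(228.42)]
```

The pin is essentially fully down. One degree more, then I release; opening only moderately keeps clear of everything.

Emit:
arm_command(dp=[[0,0,0],[0,0,0],[0,0,0]], turn=[[0,0,-1],[0,0,-1],[0,0,-1]])

```text
clock: 7.28
tcp_pos: [0.511, 0.1318, 0.1304]
tcp_rot: [-0.0, 0.579, 0.815, -0.001]
force: [-5.5, -5.8, 13.2]
finger_gap: 0.0139
grip_force: 21.1
```

```bash
python3 pin.py
```

```text
t 7.28 pin v 228.28 u 337.05 39 yaw 19.2 F [-5.5 -5.8 13.2] M [-1.272  1.139  0.175] gap 0.0139 grip 21.1 p [0.511  0.1318 0.1304]
v predicted up/down [np.float64(225.85), np.float64(228.42)]
```

Emit:
arm_command(dp=[[0,0,0],[0,0,0],[0,0,0],[0,0,0],[0,0,0],[0,0,0]], turn=[[0,0,0],[0,0,0],[0,0,0],[0,0,0],[0,0,0],[0,0,0]], fingers=-0.1)

```text
clock: 7.83
tcp_pos: [0.5113, 0.1338, 0.1294]
tcp_rot: [-0.0, 0.579, 0.816, -0.0]
force: [-0.4, -0.2, -0.2]
finger_gap: 0.0481
grip_force: 0.0
```

```bash
python3 pin.py
```

```text
t 7.83 pin v 228.22 u 337.12 40 yaw 19.3 F [-0.4 -0.2 -0.2] M [-0.045  0.014  0.055] gap 0.0481 grip 0.0 p [0.5113 0.1338 0.1294]
v predicted up/down [np.float64(225.85), np.float64(228.42)]
```

Released, pin still down. Now straight up and away to check.

Emit:
arm_command(dp=[[0,0,15],[0,0,40],[0,0,70],[0,0,100],[0,0,130],[-10,20,150],[-20,50,160],[-30,80,160],[-40,110,160],[-50,140,160],[-60,170,160],[-70,200,160],[-70,200,160],[-70,200,160]], turn=[[0,0,0],[0,0,0],[0,0,0],[0,0,0],[0,0,0],[0,0,0],[0,0,0],[0,0,0],[0,0,0],[0,0,0],[0,0,0],[0,0,0],[0,0,0],[0,0,0]])

```text
clock: 9.05
tcp_pos: [0.4405, 0.3355, 0.2893]
tcp_rot: [-0.0, 0.577, 0.817, -0.0]
force: [0.1, -0.9, -0.4]
finger_gap: 0.0483
grip_force: 0.0
```

```bash
python3 pin.py; python3 - <<'E'
from h import *
a=capture("scene")[160:320,200:390,::-1]; b=capture("top")[90:250,270:460,::-1]
cv2.imwrite("pics/end.png",cv2.resize(np.hstack([a,b]),None,fx=2.1,fy=2.1,interpolation=cv2.INTER_CUBIC))
E
```

```text
t 9.05 pin v 228.28 u 337.05 39 yaw 19.5 F [ 0.1 -0.9 -0.4] M [-0.1    0.062  0.008] gap 0.0483 grip 0.0 p [0.4405 0.3355 0.2893]
v predicted up/down [np.float64(225.85), np.float64(228.42)]
```

View pics/end.png

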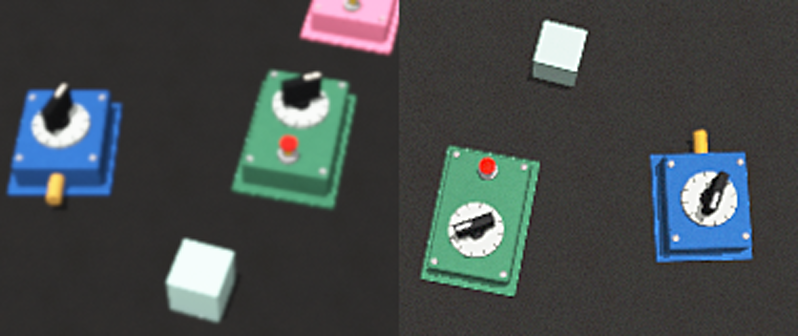

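The end picture shows the green bar turned clockwise and the red cap low, at about (289,145) in the left half. The blue knob and the glass block are where they were.

```bash
python3 -c "
from station import env
print(env.finish_job())"
```

```text
the job is handed in; nothing more can be done
None
```

I turned the green index head's knob about 48° clockwise until the red-capped pin dropped fully, then let go and handed the job in at about 9 s with the pin still down; the blue knob and glass block were not touched.

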